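Heft out the real turquoise and load it in the trim saw's spring vice

TASK

Of the three look-alike turquoise blocks one is natural stone and two are cast resin, less than half as heavy, which would clog the saw: heft them to find the stone. Load the stone in the trim saw's spring vice: push the sprung jaw back with the block's end, lower the block between the jaws until it sits flat on the bed, square, centred and against the fixed jaw, and let the sprung jaw clamp it. Leave the resin blocks lying flat on the worktop, and let nothing touch the saw blade.

Things in the scene. Friction and masses are not known exactly. Their poses are not given: they have to be found in the camera images.
- block_a: one of three look-alike turquoise blocks with brown veins, 90 x 44 x 38 mm (along its x, y, z); origin at the centre of its underside, z up. Only its weight tells whether it is the stone: the natural stone weighs 0.37 to 0.48 kg (3.7 to 4.7 N), a resin block 0.13 to 0.19 kg (1.3 to 1.9 N). Starts lying flat on the worktop.
- block_b: one of three look-alike turquoise blocks with brown veins, 90 x 44 x 38 mm (along its x, y, z); origin at the centre of its underside, z up. Only its weight tells whether it is the stone: the natural stone weighs 0.37 to 0.48 kg (3.7 to 4.7 N), a resin block 0.13 to 0.19 kg (1.3 to 1.9 N). Starts lying flat on the worktop.
- block_c: one of three look-alike turquoise blocks with brown veins, 90 x 44 x 38 mm (along its x, y, z); origin at the centre of its underside, z up. Only its weight tells whether it is the stone: the natural stone weighs 0.37 to 0.48 kg (3.7 to 4.7 N), a resin block 0.13 to 0.19 kg (1.3 to 1.9 N). Starts lying flat on the worktop.
- trim_saw: fixed grey-blue bench trim saw, aluminium table 324 x 174 mm, 95 mm high; origin at the centre of its underside, z up, x from the vice to the blade. The vice stands on a flat carriage plate (105 mm above the worktop) which does not move. A clear shield over the blade reaches 178 mm above the worktop.
- vice_bed (a point): centre of the block's place, on top of the vice bed, 117 mm above the worktop, axes as the saw's. The bed is a steel bar 32 mm wide (y), 12 mm above the carriage plate, open on both sides, so fingers on the block's sides hang free beside it. A clamped block has its length along x, its origin here and its ends on the two jaws.
- fixed_jaw (a point): middle of the top edge of the fixed jaw's face, 45 mm from vice_bed along the saw's -x and 14 mm above the bed. The jaw is a low steel stop: 14 mm thick (x), 36 mm wide (y), only 14 mm above the bed.
- jaw_face (a point): on the sprung jaw's flat steel face, which looks to the fixed jaw (-x of the saw), 20 mm above the bed; at rest 31 mm in front of vice_bed (76 mm from the fixed jaw's face), with a clamped block 45 mm. The jaw is 36 mm wide, its face reaches from 1.5 to 35 mm above the bed, then slopes back up to 45 mm. Behind it: a coil spring on a rod, a barrel, a black knob.
- vice_jaw (a joint): slide of the sprung jaw, m: 0 at rest, grows as it is pushed back along the saw's +x, at most 0.030; 0.014 with a block clamped. The spring resists with 4.5 N at 0, 6.6 N at 0.014 and 9 N at 0.030.
- polisher: fixed polishing lathe behind the left places of the blocks; origin under its middle. Its dark mesh splash flap hangs upright facing the robot, 140 to 175 mm nearer the robot than the origin, 260 mm wide, from 60 to 270 mm above the worktop: keep wrist, gripper and carried block clear of it.
- saw_blade: upright round diamond blade, 150 mm across, 2 mm thick; origin at its centre, 155 mm in front of vice_bed along the saw's x, 42 mm to the right of it (-y), 32 mm below it. Its nearest edge is 80 mm in front of vice_bed, its top 43 mm above the bed. Not to be touched.

How it is judged:
By the outcome, as a careful person would: the job done as asked, in the order asked, and still so for the second after the job is handed in, with the robot touching nothing.
It also fails if it takes over 72 s, if anything falls off the work surface, if the arm or the gripper's body presses on something with over 40 N, if the wrist force passes 120 N, or if a joint passes its speed limit or range.

ROBOT

A 6-joint arm with a two-finger parallel gripper is mounted at the origin on a cart in front of the work surface, level with it; the furniture and walls round the work are solid. World frame = base frame: x ahead of the robot, y to its left, z up, the work surface at z = 0. Lengths are in m, angles in rad, forces in N, time in s.
With the tool pointing down it reaches from about 0.3 to 0.75 m from the base axis. Payload 8.5 kg.
Tool frame: the origin (TCP) lies on the centre line of the jaws, within the pads' length; the fingertips stand 17 mm ahead of it and the grasp point (between the pads) lies 2 mm behind it; z points along the fingers, y is the line along which they close (so a half turn about z gives the same grasp; the last joint's range is limited). The gripper opens to 85 mm and grips with 20 to 120 N. Pads are 22 mm wide; open, the fingers measure 114 mm over their backs; the gripper's body (76 mm by 85 mm) begins 54 mm behind the grasp point. The pads swing forward as they close: fully open they stand 13 mm farther back than shut.
Start: joints at [0.921, 0.381, 1.297, -0, 1.464, -0.215], TCP at [0.232, 0.499, 0.248] pointing down, gripper open.
Joint ranges: [-3.11, 3.11], [-0.89, 2.33], [0.22, 2.48], [-1.42, 4.56], [0.17, 2.85], [-2.88, 2.88]. Speed limits (rad/s): [2.39, 2.39, 3.14, 3.14, 3.14, 3.14].

INTERFACE

Orientations are given as [roll, pitch, yaw] about the fixed x, y, z axes, in that order (R = Rz(yaw) Ry(pitch) Rx(roll)).
In Python, from rig import ctrl gives the robot as it stands.
- The arm moves only by the tool play_rows, never from a script. Its arguments are lists of equal length, an entry for each row: "jaw": the closure, from 0 (fully open) to 1 (shut); "xyz": the shift along the world's x, y, z each as a share of 300 mm, from -1 to 1, a list of three; "turn": the turn about the world's z as a share of 90 degrees, from -1 to 1. A call has 1 to 8 rows; each row shifts and turns the commanded pose from where the row before left it; what a row does not reach is not made up. A row lasts 1/10 s, in which the tool goes at most 50 mm and 8.59 degrees, less where a joint would pass 70% of its speed; a pose out of reach is approached as far as the arm can. A call with a number of a shift or a turn outside -1 to 1 is refused whole. A call with a gripper value outside its range is refused whole. The fingers move at their own pace and stop on an object; "force" is the grip in N (left out, the last holds). Time passes only in rows, so rows that do not move let the fingers close. It gives the time, the measured TCP pose, the force, the opening and the grip force at its end, in the units of the state.
- ctrl.sense(): the state, without advancing time (a new reading comes with each control period).
- ctrl.camera(name): name is "scene" or "side" or "wrist"; returns (picture, depth): 480x640x3 uint8, red, green, blue; 480x640 float32, m along the optical axis (not along the pixel's ray), 0 where there is no reading.
- ctrl.camera_info(name): a dict with "K" (3x3 intrinsics, pixels), "R" (3x3) and "t" (3): a world point X has camera coordinates R X + t; the wrist camera has in their place "mount" (4x4, takes a point from camera to tool coordinates, whose origin is the TCP and whose axes are the flange's). Camera axes: x right, y down, z forward; pixel columns grow to the right and rows downward; lengths in m; the calibration is good to about 2 mm. A picture is of the moment at which its call begins: read the wrist's pose just before it. camera_info takes no time and is no camera call.
- ctrl.sign_off(): hands the job in; it is judged then, once.
The state is a dict: "time": time; "joints": joint angles; "joint_velocities": joint speeds; "joint_torque": joint torques, N m; "tool_pos": TCP position; "tcp_rot": TCP orientation; "wrist_force": force on the tool from outside, world axes, zero at the start; "ft_torque": the same for the moment, N m; "finger_gap": finger opening in m; "finger_force": force on a finger pad.
Only numpy, scipy, OpenCV 4.12 (cv2) and the standard library are available. Lean on these libraries where they do the work, as an engineer would, in place of code of your own. Each camera call takes 0.05 s, during which the arm holds its last target. There are 200 camera calls.

## Working session

There is one attempt and no reset: what is moved stays moved. The work goes in short steps, Python scripts to look and compute and a tool call to move; the robot and the scene stay as the last step left them, time stands still between calls to the robot, and variables do not carry over. Pictures are saved under pics/ and viewed, at most 10 in all, crops included, and the job is handed in when it is done.

Besides the shell and the picture viewer there is one more tool, called as name(argument=value, ...) on one line, values as JSON. play_rows: Moves the arm, as the interface text tells. Its arguments: {"type":"object","properties":{"jaw":{"type":"array","items":{"type":"number"}},"xyz":{"type":"array","items":{"type":"array","items":{"type":"number"}}},"turn":{"type":"array","items":{"type":"number"}},"force":{"type":"number"}},"required":["jaw","xyz","turn"]}

```bash
ls; mkdir -p pics
python3 - <<'E'
from rig import ctrl
import cv2, numpy as np
s=ctrl.sense(); print(s)
for n in ("scene","side"):
    p,d=ctrl.camera(n); i=ctrl.camera_info(n); print(n,i)
    cv2.imwrite(f"pics/{n}0.png",p[:,:,::-1]); np.savez(f"pics/{n}0.npz",p=p,d=d,**i)
print(ctrl.camera_info("wrist"))
E
```

```text
pics
{'time': 0.0, 'joints': array([ 9.20704300e-01,  3.81182471e-01,  1.29826070e+00,  8.49540015e-06,
        1.46358345e+00, -2.15260329e-01]), 'joint_velocities': array([ 0.00154339,  0.00024989,  0.00127   , -0.00026566, -0.00022136,
       -0.00088024]), 'joint_torque': array([ 8.53199981e-04, -4.48479331e+01, -2.31278497e+01, -1.53860610e-04,
        4.83316951e-03,  4.59889577e-06]), 'tool_pos': array([0.23150716, 0.49860953, 0.24771904]), 'tcp_rot': array([-3.14019358e+00, -3.14548906e-04,  2.70675982e+00]), 'wrist_force': array([-0.11130761, -0.87737555, -0.41165167]), 'ft_torque': array([-0.05835446, -0.00779946, -0.04133745]), 'finger_force': 0.0, 'finger_gap': 0.08542883874833969}
scene {'K': array([[584.57601121,   0.        , 315.99202165],
       [  0.        , 584.57601121, 230.54063221],
       [  0.        ,   0.        ,   1.        ]]), 'R': array([[ 0.44301561, -0.89649708,  0.00549189],
       [-0.69885507, -0.34917234, -0.62424375],
       [ 0.56155032,  0.27271169, -0.78121033]]), 't': array([-0.35132616,  0.43676896,  1.12487255])}
side {'K': array([[597.175
[... 155 characters left out ...]
.8503618 , -0.52606863,  0.01168801],
       [-0.3544923 , -0.58915032, -0.72611095],
       [ 0.38887019,  0.6133137 , -0.6874782 ]]), 't': array([-0.53972761,  0.23312235,  1.22625031])}
{'K': array([[358.20503579,   0.        , 327.3954017 ],
       [  0.        , 358.20503579, 239.27731786],
       [  0.        ,   0.        ,   1.        ]]), 'mount': array([[-2.83144264e-04, -9.58420908e-01, -2.85358165e-01,
         7.34053219e-02],
       [ 9.99999807e-01, -4.29345147e-04,  4.49782666e-04,
        -3.25103977e-04],
       [-5.53598255e-04, -2.85357983e-01,  9.58420844e-01,
        -1.25360185e-01],
       [ 0.00000000e+00,  0.00000000e+00,  0.00000000e+00,
         1.00000000e+00]])}
```

View pics/scene0.png

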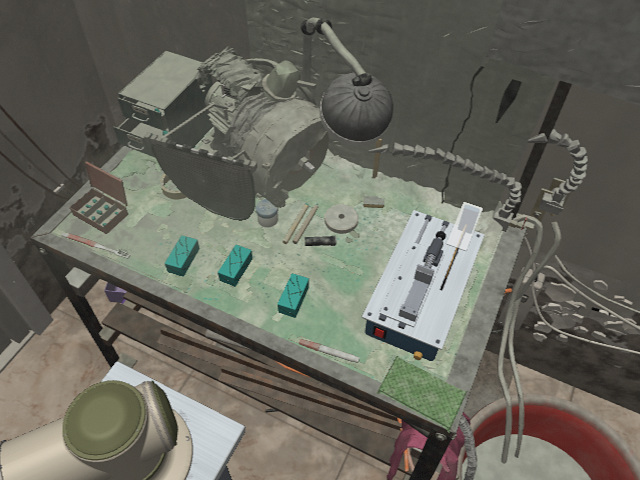

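View pics/side0.png

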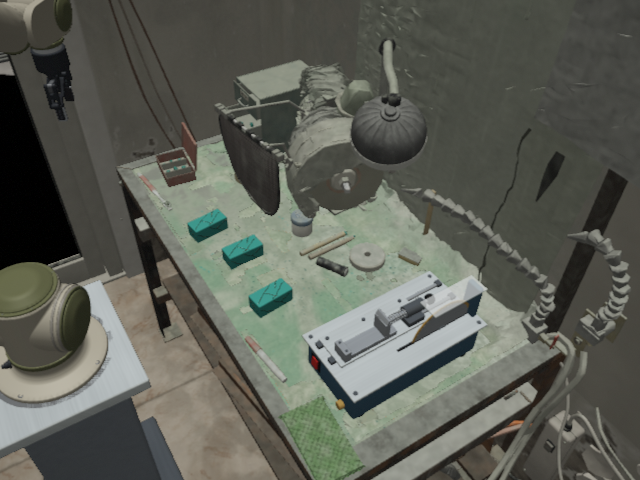

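The pictures show the three turquoise blocks at (182,255), (235,265) and (294,295) in the scene view. The flap is at (205,180) and the saw at (420,280), with the vice at its centre. Next I'll measure them with depth.

```bash
cat > h.py <<'E'
import numpy as np, cv2
def world(d,K,R,t):
    v,u=np.mgrid[:480,:640]
    c=np.stack([(u-K[0,2])/K[0,0]*d,(v-K[1,2])/K[1,1]*d,d],-1)
    return (c-t)@R
def rect(P):
    (c,s,a)=cv2.minAreaRect((P[:,:2]*1000).astype(np.float32))
    if s[0]<s[1]: s=s[::-1]; a+=90
    return np.round(c,1),np.round(s,1),round((a+90)%180-90,1)
E
python3 - <<'E'
from h import *
for n in ("scene","side"):
    f=np.load(f"pics/{n}0.npz"); p,d=f["p"],f["d"]; W=world(d,f["K"],f["R"],f["t"])
    h=cv2.cvtColor(p,cv2.COLOR_RGB2HSV)
    m=((h[...,0]>80)&(h[...,0]<98)&(h[...,1]>110)&(d>0)).astype(np.uint8)
    m=cv2.morphologyEx(m,cv2.MORPH_CLOSE,np.ones((5,5)))
    k,l,st,_=cv2.connectedComponentsWithStats(m)
    print(n)
    for i in range(1,k):
        if st[i,4]<300: continue
        P=W[(l==i)&(d>0)]; z=P[:,2]; T=P[(z>0.033)&(z<.043)]
        if len(T)>50: print(st[i],np.median(T[:,2]),rect(T), len(T))
    x,y,z=W[...,0],W[...,1],W[...,2]
    reg=(y<0.05)&(x>.25)&(x<.9)&(d>0)&(y>-.6)
    for lo,hi in ((.088,.099),(.101,.110),(.113,.121),(.128,.134),(.14,.17),(.17,.19)):
        mm=(reg&(z>lo)&(z<hi)).astype(np.uint8)
        k,l,st,_=cv2.connectedComponentsWithStats(mm)
        for i in np.argsort(-st[1:,4])[:3]+1:
            if st[i,4]>25: print(lo,hi,st[i],rect(W[l==i]),np.median(z[l==i]).round(4))
    # flap
    mm=(d>0)&(y>.1)&(z>.08)&(z<.26)&(x<.75)
    print("flap",np.percentile(x[mm],[1,50,99]),np.percentile(y[mm],[1,50,99]))
E
```

```text
scene
[165 236  32  40 686] 0.03755944377615694 (array([431. , 179.5]), array([91.3, 42.2]), 9.6) 512
[218 245  34  42 829] 0.03762582100969043 (array([463.8,  50.5]), array([91. , 44.5]), 2.9) 567
[278 274  30  43 845] 0.037765711260589176 (array([ 451.8, -110.7]), array([94.4, 42.4]), 6.3) 622
0.088 0.099 [ 361  210  123  140 5378] (array([ 590.4, -367.4]), array([327.7, 174.1]), 1.1) 0.0951
0.088 0.099 [418 217  25  30 369] (array([ 706.3, -339.4]), array([94.4, 35.2]), -0.9) 0.0954
0.088 0.099 [379 155  68  23 210] (array([ 887.1, -224.2]), array([177.9,  14.2]), -86.8) 0.0936
0.101 0.11 [ 379  226   65  102 1721] (array([ 571.7, -349.9]), array([274.4,  78.6]), 1.6) 0.1051
0.101 0.11 [445 178  56  21 150] (array([ 870.8, -385.9]), array([137.1,  15.6]), -87.4) 0.1057
0.101 0.11 [401 158  47  16 117] (array([ 889.8, -253.3]), array([119.5,  10.9]), -83.5) 0.1054
0.113 0.121 [403 278  27  32 414] (array([ 514.8, -368.8]), array([74.2, 33.4]), -0.5) 0.1172
0.113 0.121 [445 175  55  19 144] (array([ 870.8, -382.1]), array([130.5,  13.7]), -89.0) 0.1171
0.113 0.121 [389 152  59  20 1
[... 2381 characters left out ...]
ray([ 870.2, -356.7]), array([68.6,  7. ]), 88.2) 0.1309
0.14 0.17 [374 297  50  35 549] (array([ 599.8, -368.8]), array([107.9,  38.2]), 0.0) 0.1488
0.14 0.17 [405 164  63  48 459] (array([ 878.3, -117.5]), array([219.9,  27.5]), -89.9) 0.1594
0.14 0.17 [290 180  60  22 438] (array([654.6,  13.6]), array([134.1,  49.4]), -27.6) 0.1559
0.17 0.19 [ 420  275   67   43 1261] (array([ 688. , -407.9]), array([135. ,  46.2]), 0.8) 0.1796
0.17 0.19 [412 160  81  65 636] (array([ 888.5, -161.6]), array([262.4,  13.8]), -88.0) 0.1801
0.17 0.19 [507 243  42  44 429] (array([ 855. , -418.1]), array([112.5,  49.9]), -83.7) 0.1818
flap [0.1796201  0.54427419 0.74679042] [0.10524536 0.8950281  0.9412201 ]
```

Run:
```python
import cv2
p=cv2.imread("pics/scene0.png"); a=cv2.resize(p[190:370,350:500],None,fx=3.2,fy=3.2,interpolation=cv2.INTER_CUBIC)
cv2.imwrite("pics/sawcrop.png",a)
```

```text
(no output)
```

View pics/sawcrop.png

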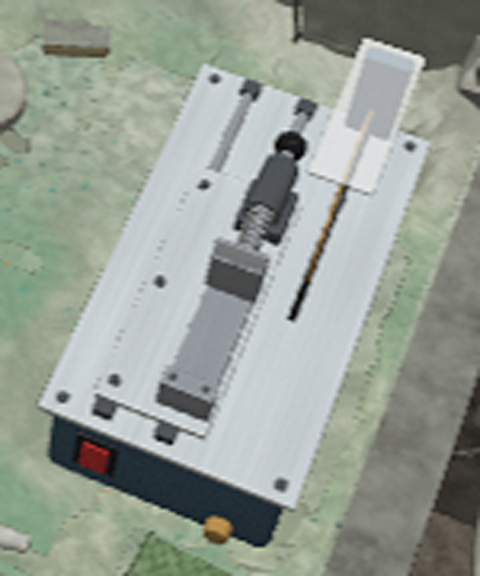

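The saw crop shows the fixed jaw's top at about (187,390), the bar bed, the sprung jaw at (238,270) and the blade slot at (330,240), right of the jaw. Next I'll refine the jaw faces and the flap position.

Run:
```python
from h import *
for n in ("scene","side"):
    f=np.load(f"pics/{n}0.npz"); p,d=f["p"],f["d"]; W=world(d,f["K"],f["R"],f["t"])
    x,y,z=W[...,0],W[...,1],W[...,2]; print(n,"cam",-f["R"].T@f["t"])
    yc=-.3695
    for lo in np.arange(.116,.166,.004):
        m=(d>0)&(abs(y-yc)<.022)&(z>=lo)&(z<lo+.004)&(x>.44)&(x<.60)
        a=m&(x>.53)
        if a.sum()>3: print(round(lo,3),a.sum(),"spr x",np.percentile(x[a],[2,25,50,75,98]).round(4),"y",np.percentile(y[a],[2,98]).round(4))
    a=(d>0)&(abs(y-yc)<.025)&(z>.128)&(z<.134)&(x>.44)&(x<.49)
    print("fix x",np.percentile(x[a],[2,98]).round(4),np.percentile(y[a],[2,98]).round(4),z[a].mean())
    a=(d>0)&(z>.09)&(z<.098)&(x>.4)&(x<.77)&(y>-.47)&(y<-.27)
    for xx in np.arange(.45,.75,.05):
        b=a&(abs(x-xx)<.02); print("tab y",round(xx,2),np.percentile(y[b],[1,99]).round(4))
    m=(d>0)&(y>0)&(y<.6)&(z>.07)&(z<.26)&(x>.45)&(x<.7)
    for yy in np.arange(.05,.5,.05):
        b=m&(abs(y-yy)<.01)
        if b.sum()>5: print("flap y",round(yy,2),"minx",np.percentile(x[b],[1,50]).round(3),"z",z[b].min().round(3))
```

```text
scene cam [-0.17079136 -0.46922113  1.15334179]
0.116 78 spr x [0.5302 0.5347 0.5392 0.5453 0.5493] y [-0.3842 -0.3534]
0.12 21 spr x [0.5319 0.5426 0.547  0.5481 0.5504] y [-0.3826 -0.3521]
0.124 20 spr x [0.5457 0.5469 0.5475 0.5484 0.5501] y [-0.3845 -0.3524]
0.128 21 spr x [0.545  0.5468 0.5476 0.5488 0.5503] y [-0.3857 -0.3523]
0.132 24 spr x [0.5459 0.5472 0.5481 0.5852 0.596 ] y [-0.3848 -0.3522]
0.136 31 spr x [0.5459 0.5475 0.5541 0.5797 0.5981] y [-0.3832 -0.353 ]
0.14 65 spr x [0.5456 0.548  0.5813 0.5913 0.5997] y [-0.3828 -0.3534]
0.144 32 spr x [0.5455 0.547  0.5488 0.5751 0.5981] y [-0.386  -0.3527]
0.148 27 spr x [0.545  0.5467 0.548  0.5497 0.5663] y [-0.3845 -0.3511]
0.152 38 spr x [0.5449 0.5473 0.5497 0.551  0.5544] y [-0.3846 -0.3527]
0.156 31 spr x [0.5475 0.5498 0.551  0.5534 0.5596] y [-0.3857 -0.3511]
0.16 39 spr x [0.5484 0.5511 0.5539 0.5554 0.5579] y [-0.3853 -0.3524]
0.164 9 spr x [0.5484 0.5514 0.552  0.5527 0.5538] y [-0.3797 -0.3522]
fix x [0.4553 0.471 ] [-0.3871 -0.3533] 0.13105224421840825
tab y 0.45 [-0.4555 -0.2848]
tab y 0.5 [-0.4551 -0.2836]
tab
[... 1232 characters left out ...]
 y [-0.3861 -0.3506]
0.16 49 spr x [0.5494 0.5518 0.5537 0.5562 0.5582] y [-0.3864 -0.3533]
0.164 21 spr x [0.5517 0.553  0.5541 0.5554 0.5571] y [-0.3866 -0.3534]
fix x [0.4567 0.4712] [-0.3879 -0.3526] 0.13168808813341534
tab y 0.45 [-0.4574 -0.2853]
tab y 0.5 [-0.4566 -0.2825]
tab y 0.55 [-0.4551 -0.2824]
tab y 0.6 [-0.4548 -0.2824]
tab y 0.65 [-0.4541 -0.2813]
tab y 0.7 [-0.4529 -0.2805]
flap y 0.05 minx [0.559 0.566] z 0.101
flap y 0.1 minx [0.548 0.555] z 0.07
flap y 0.15 minx [0.54  0.545] z 0.071
flap y 0.2 minx [0.537 0.542] z 0.077
flap y 0.25 minx [0.537 0.54 ] z 0.109
flap y 0.3 minx [0.533 0.537] z 0.214
flap y 0.4 minx [0.497 0.684] z 0.073
flap y 0.45 minx [0.505 0.681] z 0.07
```

play_rows(jaw=[0, 0, 0, 0, 0, 0, 0, 0], xyz=[[0.08, -0.13, 0], [0.08, -0.13, 0], [0.08, -0.13, 0], [0.08, -0.13, 0], [0.08, -0.13, 0], [0.08, -0.13, 0], [0.08, -0.13, 0], [0.08, -0.13, 0]], turn=[0.05, 0.05, 0.05, 0.05, 0.05, 0.05, 0.05, 0.02])

```text
time: 0.9
tool_pos: [0.4242, 0.1851, 0.2482]
tcp_rot: [3.142, -0.0, -2.993]
wrist_force: [1.0, 1.5, 0.1]
finger_gap: 0.0856
finger_force: 0.0
```

play_rows(jaw=[0, 0, 0, 0, 0, 0, 0, 0], xyz=[[0.023, -0.022, -0.1], [0, 0, -0.12], [0, 0, -0.12], [0, 0, -0.12], [0, 0, -0.12], [0, 0, -0.1], [0, 0, -0.05], [0, 0, -0.02]], turn=[0, 0, 0, 0, 0, 0, 0, 0])

```text
time: 1.7
tool_pos: [0.4298, 0.1801, 0.0218]
tcp_rot: [3.142, -0.003, -2.995]
wrist_force: [1.0, -0.7, 0.5]
finger_gap: 0.0853
finger_force: 0.0
```

play_rows(jaw=[0.3, 0.7, 1, 1, 1, 1, 1, 1], xyz=[[0, 0, 0], [0, 0, 0], [0, 0, 0], [0, 0, 0], [0, 0, 0], [0, 0, 0], [0, 0, 0], [0, 0, 0]], turn=[0, 0, 0, 0, 0, 0, 0, 0], force=50)

```text
time: 2.5
tool_pos: [0.4311, 0.1803, 0.0244]
tcp_rot: [3.142, 0.002, -2.995]
wrist_force: [-0.4, -0.5, 7.1]
finger_gap: 0.0434
finger_force: 51.7
```

play_rows(jaw=[1, 1, 1, 1, 1, 1, 1, 1], xyz=[[0, 0, 0.03], [0, 0, 0.04], [0, 0, 0.03], [0, 0, 0], [0, 0, 0], [0, 0, 0], [0, 0, 0], [0, 0, 0]], turn=[0, 0, 0, 0, 0, 0, 0, 0])

```text
time: 3.3
tool_pos: [0.4304, 0.1802, 0.053]
tcp_rot: [3.142, -0.001, -2.995]
wrist_force: [1.0, 0.4, -1.6]
finger_gap: 0.0433
finger_force: 51.0
```

Run:
```python
from rig import ctrl
s=ctrl.sense(); print(s["tool_pos"],s["wrist_force"],s["ft_torque"],s["finger_gap"],s["finger_force"],s["joint_torque"])
```

```text
[0.43041007 0.1802003  0.05302136] [ 1.04055435  0.4136937  -1.56360336] [ 0.02658205 -0.00284639 -0.00312045] 0.04332554201734005 51.045613288879395 [ 4.91912375e-03 -4.19136751e+01 -1.36857882e+01 -3.57875042e-04
 -5.40301517e-04  5.77865717e-05]
```

```bash
cat > heft.py <<'E'
from rig import ctrl
import numpy as np
F=[]
for i in range(6):
    ctrl.camera("wrist"); F.append(ctrl.sense()["wrist_force"])
print(np.mean(F,0).round(2),np.std(F,0).round(2),ctrl.sense()["tool_pos"].round(4))
E
python3 heft.py
```

```text
[-0.03 -0.17 -1.76] [0.29 0.43 0.61] [0.4305 0.1802 0.0533]
```

play_rows(jaw=[1, 1, 1, 1, 0.3, 0, 0, 0], xyz=[[0, 0, -0.04], [0, 0, -0.035], [0, 0, -0.019], [0, 0, 0], [0, 0, 0], [0, 0, 0], [0, 0, 0.05], [0, 0, 0.1]], turn=[0, 0, 0, 0, 0, 0, 0, 0])

```text
time: 4.4
tool_pos: [0.4298, 0.18, 0.0695]
tcp_rot: [3.142, -0.004, -2.995]
wrist_force: [-0.5, -0.5, 0.7]
finger_gap: 0.0854
finger_force: 0.0
```

play_rows(jaw=[0, 0, 0, 0, 0, 0, 0, 0], xyz=[[0, 0, 0.12], [0.03, -0.11, 0.02], [0.03, -0.11, 0], [0.03, -0.11, 0], [0.02, -0.1, 0], [0, 0, 0], [0, 0, 0], [0, 0, 0]], turn=[0, -0.02, -0.02, -0.024, 0, 0, 0, 0])

```text
time: 5.2
tool_pos: [0.4633, 0.0519, 0.1121]
tcp_rot: [3.141, -0.0, -3.095]
wrist_force: [0.2, 0.6, -0.0]
finger_gap: 0.0852
finger_force: 0.0
```

play_rows(jaw=[0, 0, 0, 0, 0.4, 1, 1, 1], xyz=[[0, -0.005, -0.1], [0, 0, -0.1], [0, 0, -0.065], [0, 0, -0.02], [0, 0, 0], [0, 0, 0], [0, 0, 0], [0, 0, 0]], turn=[0, 0, 0, 0, 0, 0, 0, 0], force=50)

```text
time: 6.0
tool_pos: [0.4641, 0.0498, 0.0278]
tcp_rot: [-3.141, 0.002, -3.096]
wrist_force: [-1.0, 1.2, 7.0]
finger_gap: 0.0434
finger_force: 51.7
```

play_rows(jaw=[1, 1, 1, 1, 1, 1, 1, 1], xyz=[[0, 0, 0], [0, 0, 0], [0, 0, 0.03], [0, 0, 0.04], [0, 0, 0.03], [0, 0, 0], [0, 0, 0], [0, 0, 0]], turn=[0, 0, 0, 0, 0, 0, 0, 0])

```text
time: 6.8
tool_pos: [0.4633, 0.0497, 0.0563]
tcp_rot: [3.141, -0.001, -3.096]
wrist_force: [0.7, -0.1, -1.5]
finger_gap: 0.043
finger_force: 51.1
```

```bash
python3 heft.py
```

```text
[-0.08 -0.23 -1.5 ] [0.42 0.53 0.36] [0.4635 0.0497 0.0564]
```

play_rows(jaw=[1, 1, 1, 1, 0.3, 0, 0, 0], xyz=[[0, 0, -0.04], [0, 0, -0.035], [0, 0, -0.019], [0, 0, 0], [0, 0, 0], [0, 0, 0], [0, 0, 0.05], [0, 0, 0.1]], turn=[0, 0, 0, 0, 0, 0, 0, 0])

```text
time: 7.9
tool_pos: [0.4627, 0.0498, 0.0727]
tcp_rot: [3.141, -0.004, -3.096]
wrist_force: [-0.0, -0.2, -0.3]
finger_gap: 0.0855
finger_force: 0.0
```

play_rows(jaw=[0, 0, 0, 0, 0, 0, 0, 0], xyz=[[0, 0, 0.12], [-0.01, -0.11, 0.1], [-0.01, -0.11, 0.1], [-0.01, -0.11, 0], [-0.01, -0.11, 0], [0, -0.1, 0], [0, 0, 0], [0, 0, 0]], turn=[0, 0.02, 0.02, 0.009, 0, 0, 0, 0])

```text
time: 8.7
tool_pos: [0.4514, -0.1124, 0.1694]
tcp_rot: [3.141, -0.0, -3.02]
wrist_force: [-0.6, 0.7, -0.7]
finger_gap: 0.0855
finger_force: 0.0
```

```bash
cat >> h.py <<'E'
from scipy.spatial.transform import Rotation as Ro
def wristcloud(ctrl):
    s=ctrl.sense(); p,d=ctrl.camera("wrist"); i=ctrl.camera_info("wrist"); M=i["mount"]; K=i["K"]
    v,u=np.mgrid[:480,:640]
    c=np.stack([(u-K[0,2])/K[0,0]*d,(v-K[1,2])/K[1,1]*d,d],-1)
    R=Ro.from_euler("xyz",s["tcp_rot"]).as_matrix()
    return p,d,(c@M[:3,:3].T+M[:3,3])@R.T+s["tool_pos"],s
E
python3 - <<'E'
from rig import ctrl
from h import *
p,d,W,s=wristcloud(ctrl); print(s["tool_pos"],s["tcp_rot"])
cv2.imwrite("pics/w1.png",p[:,:,::-1])
h=cv2.cvtColor(p,cv2.COLOR_RGB2HSV)
m=((h[...,0]>80)&(h[...,0]<98)&(h[...,1]>110)&(d>0)).astype(np.uint8)
k,l,st,_=cv2.connectedComponentsWithStats(cv2.morphologyEx(m,cv2.MORPH_CLOSE,np.ones((7,7))))
for i in range(1,k):
    if st[i,4]>500:
        P=W[(l==i)&(d>0)]; T=P[(P[:,2]>.033)&(P[:,2]<.045)]
        print(st[i],len(T),np.median(T[:,2]) if len(T) else 0,rect(T) if len(T)>50 else P.mean(0))
E
```

```text
[ 0.45139948 -0.11236527  0.16935666] [ 3.14123419e+00 -1.41962958e-04 -3.02008803e+00]
[ 301  173   60  117 6619] 6475 0.03772481665899277 (array([ 451.1, -109.9]), array([88.5, 42.7]), 6.8)
[ 479  209   96  118 8300] 6251 0.03777334003609298 (array([463.4,  49.3]), array([88.9, 44.7]), 2.7)
```

play_rows(jaw=[0, 0, 0, 0, 0, 0.4, 1, 1], xyz=[[0, 0.004, -0.1], [0, 0, -0.12], [0, 0, -0.12], [0, 0, -0.1], [0, 0, -0.034], [0, 0, 0], [0, 0, 0], [0, 0, 0]], turn=[0, 0, 0, 0, 0, 0, 0, 0], force=80)

```text
time: 9.55
tool_pos: [0.4522, -0.1111, 0.0286]
tcp_rot: [-3.14, 0.002, -3.018]
wrist_force: [0.2, 2.2, 2.7]
finger_gap: 0.044
finger_force: 2.2
```

play_rows(jaw=[1, 1, 1, 1, 1, 1, 1, 1], xyz=[[0, 0, 0], [0, 0, 0], [0, 0, 0], [0, 0, 0.03], [0, 0, 0.04], [0, 0, 0.03], [0, 0, 0], [0, 0, 0]], turn=[0, 0, 0, 0, 0, 0, 0, 0])

```text
time: 10.35
tool_pos: [0.4515, -0.1111, 0.0574]
tcp_rot: [-3.141, 0.0, -3.019]
wrist_force: [-0.1, 1.5, -4.9]
finger_gap: 0.0428
finger_force: 82.2
```

```bash
python3 heft.py
```

```text
[-0.19 -0.02 -4.69] [0.7  0.45 0.42] [ 0.4514 -0.111   0.0569]
```

Block c weighs 4.69 N, so it is the stone. I'll lift it and carry it over the vice.

play_rows(jaw=[1, 1, 1, 1, 1, 1, 1, 1], xyz=[[0, 0, 0.08], [0, 0, 0.12], [0, 0, 0.13], [0, 0, 0.13], [0.01, -0.05, 0.12], [0.02, -0.08, 0.063], [0.02, -0.1, 0], [0.02, -0.1, 0]], turn=[0, 0, 0, 0, -0.02, -0.02, -0.02, -0.006])

```text
time: 11.45
tool_pos: [0.4726, -0.211, 0.2505]
tcp_rot: [-3.141, 0.0, -3.123]
wrist_force: [1.6, -0.2, -4.6]
finger_gap: 0.0428
finger_force: 83.3
```

play_rows(jaw=[1, 1, 1, 1, 1, 1, 1, 1], xyz=[[0.02, -0.11, 0], [0.02, -0.11, 0], [0.02, -0.11, 0], [0.012, -0.1, 0], [0, -0.07, 0], [0, -0.033, 0], [0, 0, 0], [0, 0, 0]], turn=[0, 0, 0, 0, 0, 0, 0, 0])

```text
time: 12.25
tool_pos: [0.4941, -0.369, 0.2499]
tcp_rot: [3.141, -0.0, -3.122]
wrist_force: [0.6, -0.1, -4.4]
finger_gap: 0.0427
finger_force: 83.2
```

```bash
cat > look.py <<'E'
import sys
from rig import ctrl
from h import *
n=sys.argv[1]
p,d,W,s=wristcloud(ctrl); print(s["tool_pos"].round(4),s["tcp_rot"].round(4),s["wrist_force"].round(1))
cv2.imwrite(f"pics/{n}.png",p[:,:,::-1]); np.savez(f"pics/{n}.npz",p=p,d=d,W=W)
E
python3 look.py w2
```

```text
[ 0.4941 -0.369   0.2499] [ 3.1406e+00 -4.0000e-04 -3.1220e+00] [ 0.6 -0.1 -4.4]
```

View pics/w2.png

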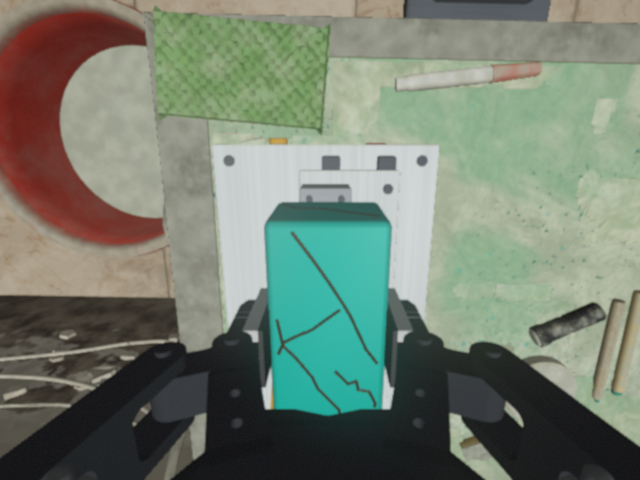

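The wrist view shows the block held squarely, at columns 266-390 and rows 205-410. The fixed jaw's top is at (326,190), almost on the block's centre line. Next I'll measure both in metres.

```bash
cat > meas.py <<'E'
import sys
from h import *
f=np.load(f"pics/{sys.argv[1]}.npz"); p,d,W=f["p"],f["d"],f["W"]
x,y,z=W[...,0],W[...,1],W[...,2]
h=cv2.cvtColor(p,cv2.COLOR_RGB2HSV)
m=(h[...,0]>80)&(h[...,0]<98)&(h[...,1]>110)&(d>0)&(y<-.3)
zt=np.percentile(z[m],90); t=m&(abs(z-zt)<.004)
A=np.c_[x[t],y[t],np.ones(t.sum())]; c=np.linalg.lstsq(A,z[t],rcond=None)[0]
print("top z",np.median(z[t]),"slopes",c[:2].round(4))
L,Rr,X=[],[],[]
for r in range(235,285,3):
    q=np.where(t[r])[0]
    if len(q)>60: X.append(x[r,q].mean()); L.append(y[r,q[0]]);Rr.append(y[r,q[-1]])
L,Rr,X=map(np.array,(L,Rr,X)); print("y sides",L.mean(),Rr.mean(),"mid",(L+Rr).mean()/2,"at x",X.mean(),"yaw deg",np.degrees(np.polyfit(X,(L+Rr)/2,1)[0]))
e=m&(z<zt-.006); print("end face x",np.percentile(x[e],[5,50,95]).round(4),"z",np.percentile(z[e],[1,99]).round(4),e.sum(), "top min x",np.percentile(x[t],[.5,2]).round(4))
for lo,hi,nm in((.127,.135,"fixjaw"),(.090,.099,"table")):
    a=(d>0)&(z>lo)&(z<hi)&(y<-.26)&(y>-.48)&(x>.40)&(x<.6)&~m
    if nm=="fixjaw": a&=abs(y+.37)<.03
    print(nm,a.sum(),"x",np.percentile(x[a],[1,99]).round(4),"y",np.percentile(y[a],[1,99]).round(4),"z",np.median(z[a]).round(4))
    if nm=="table":
        for xx in (.45,.47,.49,.51):
            b=a&(abs(x-xx)<.006); print(xx,np.percentile(y[b],[.5,99.5]).round(4))
E
python3 meas.py w2
```

```text
top z 0.25863298291194997 slopes [-0.      0.0029]
y sides -0.3906072652401924 -0.34851399096901226 mid -0.3695606281046024 at x 0.4625735524842246 yaw deg 1.0219354939475305
end face x [0.4487 0.449  0.4493] z [0.2285 0.2532] 418 top min x [0.4492 0.4499]
fixjaw 729 x [0.457  0.4661] y [-0.3883 -0.3532] z 0.1307
table 17140 x [0.4296 0.5676] y [-0.4561 -0.2846] z 0.0947
0.45 [-0.4572 -0.2852]
0.47 [-0.4568 -0.2848]
0.49 [-0.4567 -0.2845]
0.51 [-0.4563 -0.284 ]
```

play_rows(jaw=[1, 1, 1, 1, 1, 1, 1, 1], xyz=[[0, -0.0033, -0.05], [0, 0, -0.08], [0, 0, -0.08], [0, 0, -0.05], [0, 0, -0.025], [0, 0, 0], [0, 0, 0], [0, 0, 0]], turn=[0, 0, 0, 0, 0, 0, 0, 0])

```text
time: 13.1
tool_pos: [0.4945, -0.3711, 0.1658]
tcp_rot: [-3.14, 0.001, -3.122]
wrist_force: [-0.5, -0.1, -4.3]
finger_gap: 0.0425
finger_force: 83.2
```

```bash
python3 look.py w3; python3 meas.py w3
```

```text
[ 0.4945 -0.3711  0.1658] [-3.1401e+00  1.4000e-03 -3.1222e+00] [-0.5 -0.1 -4.3]
top z 0.17453155881569288 slopes [0.0017 0.0002]
y sides -0.39263052639148766 -0.3505805030101077 mid -0.3716055147007977 at x 0.4629318017619394 yaw deg 1.0815680130371583
end face x [0.4491 0.4494 0.4497] z [0.1442 0.1692] 250 top min x [0.4496 0.4503]Traceback (most recent call last):
  File "meas.py", line 19, in <module>
    print(nm,a.sum(),"x",np.percentile(x[a],[1,99]).round(4),"y",np.percentile(y[a],[1,99]).round(4),"z",np.median(z[a]).round(4))
                         ~~~~~~~~~~~~~^^^^^^^^^^^^^
    return _quantile_unchecked(
        a, q, axis, out, overwrite_input, method, keepdims, weights)
    return _ureduce(a,
                    func=_quantile_ureduce_func,
    ...<5 lines>...
                    overwrite_input=overwrite_input,
                    method=method)
    r = func(a, **kwargs)
    result = _quantile(arr,
                       quantiles=q,
    ...<2 lines>...
                       out=out,
                       weights=wgt)
    slices_having_nans = np.isnan(arr[-1, ...])
                                  ~~~^^^^^^^^^
IndexError: index -1 is out of bounds for axis 0 with size 0
```

play_rows(jaw=[1, 1, 1, 1, 1, 1, 1, 1], xyz=[[0.01, 0.003, -0.003], [0.015, 0.002, 0], [0.015, 0, 0], [0.015, 0, 0], [0.015, 0, 0], [0.013, 0, 0], [0, 0, 0], [0, 0, 0]], turn=[0, 0, 0, 0, 0, 0, 0, 0])

```text
time: 13.95
tool_pos: [0.5186, -0.3693, 0.1638]
tcp_rot: [3.141, -0.002, -3.122]
wrist_force: [-6.2, 2.1, -1.1]
finger_gap: 0.043
finger_force: 83.6
```

```bash
python3 look.py w4; python3 meas.py w4 2>&1 | grep -v File | head -8
```

```text
[ 0.5186 -0.3693  0.1638] [ 3.1408e+00 -2.2000e-03 -3.1223e+00] [-6.2  2.1 -1.1]
top z 0.1725235317429627 slopes [-0.0004  0.003 ]
y sides -0.39078374868857635 -0.3486848130018572 mid -0.36973428084521687 at x 0.48705599028111674 yaw deg 0.8052334404141993
end face x [0.4731 0.4734 0.4737] z [0.1419 0.1671] 673 top min x [0.4736 0.4743]
fixjaw 2619 x [0.4571 0.4711] y [-0.3885 -0.3536] z 0.1307
table 39825 x [0.4296 0.5691] y [-0.4558 -0.2851] z 0.0947
0.45 [-0.457  -0.2857]
0.47 [-0.4569 -0.285 ]
0.49 [-0.4564 -0.2847]
```

View pics/w4.png

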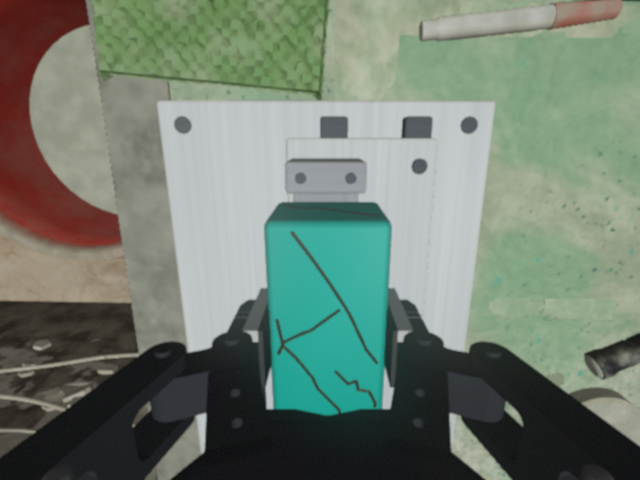

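play_rows(jaw=[1, 1, 1, 1, 1, 1, 1, 1], xyz=[[0, -0.002, -0.008], [0, 0, -0.01], [0, 0, -0.01], [0, 0, -0.01], [0, 0, -0.008], [0, 0, -0.005], [0, 0, 0], [0, 0, 0]], turn=[0, 0, 0, 0, 0, 0, 0, 0])

```text
time: 14.8
tool_pos: [0.5184, -0.3702, 0.1484]
tcp_rot: [3.141, -0.002, -3.123]
wrist_force: [-6.7, -0.5, -2.2]
finger_gap: 0.0425
finger_force: 83.7
```

```bash
python3 look.py w5; python3 meas.py w5 2>&1 | grep -v File | head -5
```

```text
[ 0.5184 -0.3702  0.1484] [ 3.1414e+00 -2.3000e-03 -3.1227e+00] [-6.7 -0.5 -2.2]
top z 0.15710101535422738 slopes [0.0002 0.0021]
y sides -0.3918078039892251 -0.3496696455963731 mid -0.3707387247927991 at x 0.4869058920494225 yaw deg 0.8752284245167324
end face x [0.4729 0.4733 0.4736] z [0.1262 0.1518] 681 top min x [0.4734 0.4741]
fixjaw 3313 x [0.4572 0.4737] y [-0.389  -0.3535] z 0.1308
table 45051 x [0.4294 0.5611] y [-0.4559 -0.2853] z 0.0948
```

play_rows(jaw=[1, 1, 1, 1, 1, 1], xyz=[[0, 0, -0.004], [0, 0, -0.003], [0, 0, -0.002], [0, 0, 0], [0, 0, 0], [0, 0, 0]], turn=[0, 0, 0, 0, 0, 0])

```text
time: 15.45
tool_pos: [0.5185, -0.3703, 0.1461]
tcp_rot: [-3.141, -0.002, -3.123]
wrist_force: [-7.4, -0.4, -0.7]
finger_gap: 0.0423
finger_force: 83.9
```

play_rows(jaw=[1, 1, 1, 1], xyz=[[0, 0, -0.003], [0, 0, 0], [0, 0, 0], [0, 0, 0]], turn=[0, 0, 0, 0])

```text
time: 15.85
tool_pos: [0.5185, -0.3703, 0.146]
tcp_rot: [-3.141, -0.001, -3.123]
wrist_force: [-8.4, 1.5, 3.9]
finger_gap: 0.0428
finger_force: 84.3
```

The block is on the bed. Next I'll back it against the fixed jaw.

play_rows(jaw=[1, 1, 1, 1, 1, 1], xyz=[[-0.004, 0, 0], [-0.003, 0, 0], [-0.002, 0, 0], [0, 0, 0], [0, 0, 0], [0, 0, 0]], turn=[0, 0, 0, 0, 0, 0])

```text
time: 16.45
tool_pos: [0.517, -0.3704, 0.146]
tcp_rot: [-3.14, 0.002, -3.122]
wrist_force: [-1.1, 1.9, 5.6]
finger_gap: 0.0426
finger_force: 84.5
```

```bash
python3 look.py w6; python3 meas.py w6 2>&1 | grep -v File | head -5
```

```text
[ 0.517  -0.3704  0.146 ] [-3.1399e+00  1.9000e-03 -3.1223e+00] [-1.1  1.9  5.6]
top z 0.15472859110378248 slopes [0.0031 0.0006]
y sides -0.3918851726845687 -0.34979734817327224 mid -0.37084126042892046 at x 0.48543473752699595 yaw deg 0.8328575156007331
end face x [0.4716 0.4719 0.4722] z [0.1281 0.1494] 604 top min x [0.472  0.4728]
fixjaw 3529 x [0.4571 0.4724] y [-0.3892 -0.3534] z 0.1307
table 45293 x [0.4297 0.5589] y [-0.4559 -0.2854] z 0.0948
```

play_rows(jaw=[1, 1, 1, 1], xyz=[[-0.003, 0, 0], [0, 0, 0], [0, 0, 0], [0, 0, 0]], turn=[0, 0, 0, 0])

```text
time: 16.9
tool_pos: [0.5162, -0.3703, 0.146]
tcp_rot: [-3.14, 0.002, -3.122]
wrist_force: [-1.9, -0.1, 5.6]
finger_gap: 0.0428
finger_force: 84.5
```

play_rows(jaw=[1, 1, 1, 1], xyz=[[-0.004, 0, 0], [0, 0, 0], [0, 0, 0], [0, 0, 0]], turn=[0, 0, 0, 0])

```text
time: 17.3
tool_pos: [0.5161, -0.3703, 0.146]
tcp_rot: [-3.139, 0.005, -3.122]
wrist_force: [6.3, 0.3, 4.4]
finger_gap: 0.0425
finger_force: 84.3
```

play_rows(jaw=[0.4, 0.2, 0.2, 0.2, 0.2, 0.2, 0.2, 0.2], xyz=[[0, 0, 0], [0, 0, 0], [0, 0, 0], [0, 0, 0], [0, 0, 0], [0, 0, 0], [0, 0, 0], [0, 0, 0]], turn=[0, 0, 0, 0, 0, 0, 0, 0])

```text
time: 18.1
tool_pos: [0.5143, -0.3701, 0.1448]
tcp_rot: [-3.142, -0.0, -3.122]
wrist_force: [0.4, 0.1, 0.0]
finger_gap: 0.0683
finger_force: 0.0
```

```bash
python3 look.py w7; python3 meas.py w7 2>&1 | grep -v File | head -5
```

```text
[ 0.5143 -0.3701  0.1448] [-3.1416 -0.     -3.1224] [0.4 0.1 0. ]
top z 0.15484371084777485 slopes [0.0062 0.0006]
y sides -0.3919131600859763 -0.34975709231302604 mid -0.37083512619950115 at x 0.482274850075907 yaw deg 1.51683733416326
end face x [0.4707 0.471  0.4714] z [0.1316 0.1495] 478 top min x [0.4711 0.4718]
fixjaw 3535 x [0.4571 0.4715] y [-0.3889 -0.3534] z 0.1307
table 44814 x [0.4295 0.5909] y [-0.4559 -0.2854] z 0.0948
```

play_rows(jaw=[0.2, 0.2, 0.2, 0.2, 0.2, 0.2, 0.2, 0.2], xyz=[[0, 0, 0.03], [0, 0, 0.06], [0, 0, 0.1], [0, 0, 0.12], [0, 0, 0.12], [-0.06, 0.05, 0.05], [-0.1, 0.1, 0], [0, 0, 0]], turn=[0, 0, 0, 0, 0, 0, 0, 0])

```text
time: 18.95
tool_pos: [0.4635, -0.3217, 0.2898]
tcp_rot: [3.14, -0.001, -3.122]
wrist_force: [0.1, -0.5, 1.3]
finger_gap: 0.0686
finger_force: 0.0
```

```bash
python3 look.py w8; python3 meas.py w8 2>&1 | grep -v File | head -5
python3 - <<'E'
from rig import ctrl
from h import *
p,d=ctrl.camera("side"); i=ctrl.camera_info("side"); W=world(d,i["K"],i["R"],i["t"]); x,y,z=np.moveaxis(W,-1,0)
h=cv2.cvtColor(p,cv2.COLOR_RGB2HSV)
m=((h[...,0]>80)&(h[...,0]<98)&(h[...,1]>110)&(d>0)).astype(np.uint8)
k,l,st,_=cv2.connectedComponentsWithStats(cv2.morphologyEx(m,cv2.MORPH_CLOSE,np.ones((5,5))))
for j in range(1,k):
    if st[j,4]>300:
        P=W[(l==j)&(d>0)]; zt=np.percentile(P[:,2],80); T=P[abs(P[:,2]-zt)<.004]
        c=np.linalg.lstsq(np.c_[T[:,:2],np.ones(len(T))],T[:,2],rcond=None)[0]
        print(st[j],zt.round(4),rect(T),"slopes",c[:2].round(3))
a=p[230:400,270:500,::-1]; a=cv2.resize(a,None,fx=3.3,fy=3.3,interpolation=cv2.INTER_CUBIC); cv2.imwrite("pics/final.png",a)
E
```

```text
[ 0.4635 -0.3217  0.2898] [ 3.1398e+00 -1.5000e-03 -3.1218e+00] [ 0.1 -0.5  1.3]
meas.py:14: RuntimeWarning: Mean of empty slice.
  L,Rr,X=map(np.array,(L,Rr,X)); print("y sides",L.mean(),Rr.mean(),"mid",(L+Rr).mean()/2,"at x",X.mean(),"yaw deg",np.degrees(np.polyfit(X,(L+Rr)/2,1)[0]))
  ret = ret.dtype.type(ret / rcount)
top z 0.15487209815185854 slopes [ 0.0049 -0.003 ]
[188 210  39  32 774] 0.0396 (array([431.3, 177.5]), array([89.4, 45.4]), 10.0) slopes [ 0.002 -0.006]
[222 236  41  33 838] 0.0398 (array([462.8,  46.6]), array([88.8, 46.2]), 3.9) slopes [-0.005  0.012]
[ 341  310   52   47 1385] 0.1572 (array([ 515.7, -371.1]), array([90.7, 44. ]), 0.3) slopes [0.003 0.007]
```

View pics/final.png

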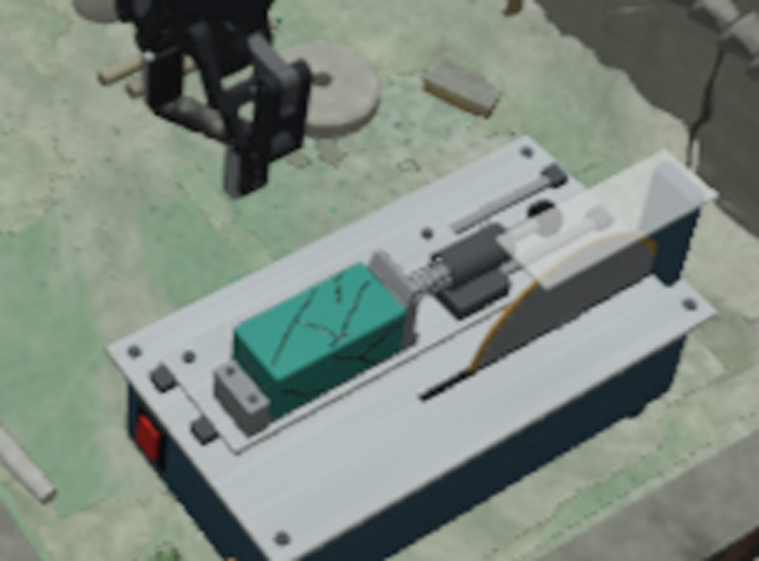

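View pics/w8.png

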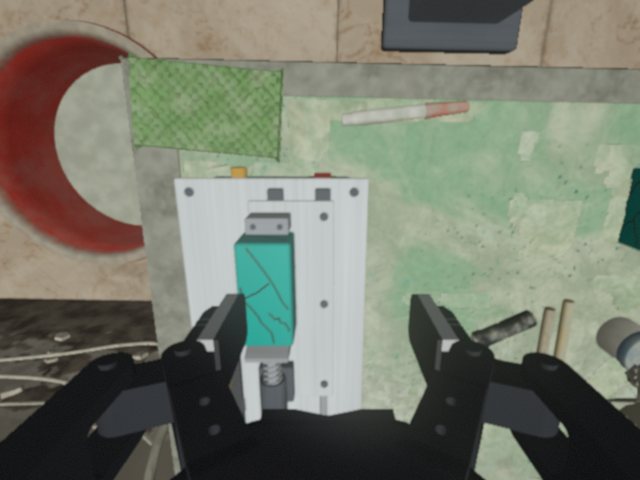

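The final views show the block flat on the bed and clamped between both jaws. In the side crop it spans (235-410, 265-415), and the blade is untouched. Both resin blocks are still lying flat on the worktop.

```bash
python3 -c "
from rig import ctrl
print(ctrl.sign_off())"
```

```text
the job is handed in; nothing more can be done
None
```

Block_c is the stone, at about 4.7 N against 1.8 N for block_a and 1.5 N for block_b; I clamped it flat, square and centred in the vice against the fixed jaw, with both resin blocks flat on the worktop and the blade untouched, and handed the job in at about 19 s.

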